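Pin the retaining bar of a bench shaker

TASK

Swing the shaker's retaining bar shut across the sample box, all the way to its stop. Then take the steel locking pin out of its stand and push it down through the eye of the bar into the socket post, until its collar sits on the eye, and let go. Leave the box, beaker, timer and tape roll undisturbed.

Things in the scene. Friction and masses are not known exactly. Their poses are not given: they have to be found in the camera images.
- shaker: Bench shaker, fixed: grey body with an aluminium platform 200 x 280 mm (own x by y), platform top 45 mm up. Origin: centre of its underside; its front looks to its own -x. The bar's hinge post stands at own (0, +110 mm), the round steel socket post (38 mm across, 105 mm above the bench) at own (0, -110 mm), a white open box between them.
- socket (a point): Centre of the socket post's mouth, 105 mm above the bench. The hole is upright, round, 16 mm across, 52 mm deep.
- pivot (a point): Point on the vertical hinge axis of the bar, 122 mm above the bench.
- bar (a joint): Angle of the retaining bar about its vertical hinge axis: 0 = shut against its stop, along the shaker's y axis, its eye exactly over the socket. Grows clockwise seen from above as the free end swings out to the shaker's front, at most 1.15; starts at 0.5 to 1.0. The bar stays where it is left (friction 0.08 N m).
- eye (a point): Centre of the top of the eye at the bar's free end, 220 mm from the hinge axis, 122 mm above the bench. The eye is a flat steel ring, 44 mm across, 14 mm thick, with an upright hole 16 mm across; 3 mm of air lie between it and the socket post when the bar is shut.
- knob (a point): Middle of the upright black round knob on the bar, 125 mm from the hinge axis, 22 mm in diameter; the point is 142 mm above the bench, the knob's top 162 mm, the bar's top about 122 mm. The knob is fixed to the bar; pinch or push it from above.
- pin_stand: Grey plastic stand, fixed: foot plate 90 x 90 x 6 mm with an upright tube 42 mm across, top 70 mm above the bench, in which the pin is parked, loose. Its origin is the centre of its underside. It stands to the left or the right of the shaker, the beaker on the other side.
- pin: Steel locking pin, loose, upright in its stand, 113 mm long, about 120 g. Origin: centre of its lower tip; z up the pin. Shaft 12 mm thick, lowest 10 mm tapered to 6 mm; collar 28 mm across, 62 to 68 mm above the tip; round grip 20 mm thick, 68 to 113 mm above the tip. Parked, its tip is 8 mm above the bench; home in the eye, 60 mm (45 mm below the socket's mouth).
- sample_box: White freezer box on the shaker platform, loose, 109 x 132 x 48 mm, top 93 mm above the bench; the bar passes 15 mm above it. Origin at the centre of its underside.
- beaker: Glass beaker, loose, 75 mm across, 88 mm tall, standing to the left or right of the shaker. Origin at the centre of its underside.
- timer: Kitchen-style timer with a round green dial, 62 x 62 x 31 mm, loose, right of the shaker. Origin at the centre of its underside.
- tape_roll: Roll of beige tape lying flat, 82 mm across, 18 mm high, loose, left of the shaker. Origin at the centre of its underside.

How it is judged:
By the outcome, as a careful person would: the job done as asked, in the order asked, and still so for the second after the job is handed in, with the robot touching nothing.
It also fails if it takes over 64 s, if anything falls off the work surface, if the arm or the gripper's body presses on something with over 40 N, if the wrist force passes 120 N, or if a joint passes its speed limit or range.

ROBOT

A 6-joint arm with a two-finger parallel gripper is mounted at the origin on a cart in front of the work surface, level with it; the furniture and walls round the work are solid. World frame = base frame: x ahead of the robot, y to its left, z up, the work surface at z = 0. Lengths are in m, angles in degrees, forces in N, time in s.
With the tool pointing down it reaches from about 0.3 to 0.75 m from the base axis. Payload 8.5 kg.
Tool frame: the origin (TCP) lies midway between the tips of the shut fingers; the grasp point (between the pads) lies 19 mm behind it; z points along the fingers, y is the line along which they close (so a half turn about z gives the same grasp; the last joint's range is limited). The gripper opens to 85 mm and grips with 20 to 120 N. Pads are 22 mm wide; open, the fingers measure 114 mm over their backs; the gripper's body (76 mm by 85 mm) begins 54 mm behind the grasp point. The pads swing forward as they close: fully open they stand 13 mm farther back than shut.
Start: joints at [-83.898, 21.807, 74.336, -0, 83.858, -12.336], TCP at [0.174, -0.522, 0.231] pointing down, gripper open.
Joint ranges: [-178.18, 178.18], [-50.72, 133.34], [12.68, 142.11], [-81.47, 261.47], [9.98, 163.14], [-165.26, 165.26]. Speed limits (degrees/s): [136.94, 136.94, 180, 180, 180, 180].

INTERFACE

Orientations are given as a 3x3 rotation matrix whose columns are the frame's x, y, z axes.
In Python, from rig import monitor, optics, close_job, models gives the robot as it stands.
- The arm moves only by the tool step_arm, never from a script. Its arguments are lists of equal length, an entry for each row: "fingers": the closure, from -1 (fully open) to 1 (shut); "travel": the shift along the tool's x, y, z scaled (see below), a list of three; "twist": the turn about the tool's z scaled (see below). In form: {"fingers": [fingers, ...], "travel": [[tx, ty, tz], ...], "twist": [twist, ...]}. A call has 1 to 10 rows; each row shifts and turns the commanded pose from where the row before left it, along the tool's axes as they then stand; what a row does not reach is not made up. The controller multiplies each number of a shift by 100 mm and each number of a turn by pi rad. A row lasts 1/8 s, in which the tool goes at most 62.5 mm and 10.7 degrees, less where a joint would pass 70% of its speed; a pose out of reach is approached as far as the arm can. A call with a number of a shift or a turn outside -1 to 1 is refused whole. A call with a gripper value outside its range is refused whole. The fingers move at their own pace and stop on an object; "force" is the grip in N (left out, the last holds). Time passes only in rows, so rows that do not move let the fingers close. It gives the time, the measured TCP pose, the force, the opening and the grip force at its end, in the units of the state.
- monitor.observe(): the state, without advancing time (a new reading comes with each control period).
- optics.get_image(name): name is "side" or "top" or "wrist"; returns (picture, depth): 384x512x3 uint8, blue, green, red; 384x512 float32, m along the optical axis (not along the pixel's ray), 0 where there is no reading.
- optics.get_calibration(name): a dict with "vertical_fov" (degrees; the focal length in pixels is half the picture's height over the tangent of half this angle, whatever the lens; pixels are square), "cx", "cy" (the principal point, pixels), "world_from_camera" (4x4, takes a point from camera to world coordinates). Camera axes: x right, y up, looking along -z (the intrinsics and any distortion apply to the point x, -y, -z); pixel columns grow to the right and rows downward; lengths in m; the calibration is good to about 2 mm. A picture is of the moment at which its call begins: read the wrist's pose just before it. get_calibration takes no time and is no camera call; for the wrist camera it gives the pose at the moment of the call.
- close_job(): hands the job in; it is judged then, once.
Trained networks look in the newest picture that a camera, given by its name, has taken for a name from the list of things; names that differ only in an ending like _2 or _b are one class to them, and where a whole thing is asked for, a point or a joint stands for the part that bears it (a point fixed in the world has none). Each returns a list of dicts, best first, with "confidence" (0 to 1); they miss things now and then, are a little off and sometimes report something else, mostly with a low value. They report only what shows in the picture. A call takes as long as a camera call.
- models.trace(camera, query): "mask" (384x512 bool, what is visible of it) and "point" ([column, row] in pixels, amid what is visible of it).
- models.landmark_of(camera, query): "point" ([column, row] in pixels: a listed point, or the origin of a listed thing).
The state is a dict: "time_s": time; "q": joint angles; "qvel": joint speeds; "joint_efforts": joint torques, N m; "position": TCP position; "tool_rot": TCP orientation; "ft_force": force on the tool from outside, world axes, zero at the start; "wrist_torque": the same for the moment, N m; "grip_width": finger opening in m; "gripper_force": force on a finger pad.
Only numpy, scipy, OpenCV 4.12 (cv2) and the standard library are available. Lean on these libraries where they do the work, as an engineer would, in place of code of your own. Each camera call takes 0.05 s, during which the arm holds its last target. There are 200 camera calls.

## Working session

There is one attempt and no reset: what is moved stays moved. The work goes in short steps, Python scripts to look and compute and a tool call to move; the robot and the scene stay as the last step left them, time stands still between calls to the robot, and variables do not carry over. Pictures are saved under pics/ and viewed, at most 10 in all, crops included, and the job is handed in when it is done.

Besides the shell and the picture viewer there is one more tool, called after "Call:" in YAML: its name, and indented under it one key for each argument. step_arm: Moves the arm, as the interface text tells. Its arguments: {"type":"object","properties":{"fingers":{"type":"array","items":{"type":"number"}},"travel":{"type":"array","items":{"type":"array","items":{"type":"number"}}},"twist":{"type":"array","items":{"type":"number"}},"force":{"type":"number"}},"required":["fingers","travel","twist"]}

```bash
mkdir -p pics; cat > h.py <<'E'
import numpy as np, cv2
from rig import monitor, optics, close_job, models
def ray(cam,px,cal=None):
    c=cal or optics.get_calibration(cam); f=192/np.tan(np.radians(c["vertical_fov"])/2)
    T=np.array(c["world_from_camera"]); d=np.array([(px[0]-c["cx"])/f,-(px[1]-c["cy"])/f,-1.])
    return T[:3,3],T[:3,:3]@d
def atz(cam,px,z,cal=None):
    o,d=ray(cam,px,cal); return o+d*(z-o[2])/d[2]
def pts(cam,mask,depth,cal=None):
    v,u=np.nonzero(mask&(depth>0)); o,_=ray(cam,(0,0),cal)
    c=cal or optics.get_calibration(cam); f=192/np.tan(np.radians(c["vertical_fov"])/2)
    T=np.array(c["world_from_camera"]); z=depth[v,u]
    P=np.stack([(u-c["cx"])/f*z,-(v-c["cy"])/f*z,-z],1)
    return P@T[:3,:3].T+T[:3,3]
E
python3 - <<'E'
from h import *
print({k:v for k,v in optics.get_calibration("top").items()},optics.get_calibration("side"))
Z=dict(socket=.105,pivot=.122,eye=.122,knob=.142,pin_stand=0,pin=.008,shaker=0,sample_box=.045,beaker=0,timer=0,tape_roll=0)
ims=[]
for cam in("top","side"):
    im,d=optics.get_image(cam); ims.append(im); np.save(cam,d)
    for n,z in Z.items():
        for r in models.landmark_of(cam,n)[:2]:
            print(cam,n,round(r["confidence"],2),np.round(r["point"],1),np.round(atz(cam,r["point"],z),4))
cv2.imwrite("pics/t.png",ims[0]);cv2.imwrite("pics/s.png",ims[1])
s=monitor.observe();print(s["time_s"],s["tool_rot"],s["position"],s["grip_width"])
E
```

```text
{'vertical_fov': 50.13661067546196, 'cx': 248.65436006269087, 'cy': 189.71578880702882, 'world_from_camera': array([[-0.00562743,  0.99733772, -0.07270355,  0.48434732],
       [-0.99997083, -0.00523695,  0.00556037, -0.04027851],
       [ 0.00516483,  0.07273272,  0.9973381 ,  1.37184775],
       [ 0.        ,  0.        ,  0.        ,  1.        ]])} {'vertical_fov': 48.82888578247271, 'cx': 258.8891022533423, 'cy': 191.35377345300793, 'world_from_camera': array([[ 0.98115533,  0.07243237, -0.17913061,  0.32906278],
       [-0.19319348,  0.3833007 , -0.90319259, -1.1322472 ],
       [ 0.00324051,  0.92077909,  0.39007098,  0.59038897],
       [ 0.        ,  0.        ,  0.        ,  1.        ]])}
top socket 0.7 [273.8 192.6] [ 0.5673 -0.1251  0.105 ]
top pivot 0.93 [199.9 180. ] [0.606  0.1016 0.122 ]
top eye 0.91 [256.2 227.4] [ 0.4607 -0.0695  0.122 ]
top knob 0.94 [231.6 210.5] [0.5119 0.0043 0.142 ]
top pin_stand 0.76 [136.7 232.9] [0.4425 0.3247 0.    ]
top shaker 0.73 [235.2 191.9] [ 0.5773 -0.0028  0.    ]
top sample_box 0.77 [234.8 191.8] [ 0.5745 -0.0028  0.045 ]
top samp
[... 574 characters left out ...]
4] [ 0.5183 -0.0082  0.142 ]
side pin_stand 0.89 [212.1 185.1] [0.4414 0.3252 0.    ]
side pin_stand 0.45 [335.1 316.6] [ 0.6273 -0.4592  0.    ]
side pin 0.73 [249.8 180.7] [0.5828 0.3231 0.008 ]
side shaker 0.59 [267.2 222.6] [ 0.5779 -0.0094  0.    ]
side sample_box 0.75 [271.2 209.2] [ 0.5893 -0.0113  0.045 ]
side beaker 0.74 [242.5 283.8] [ 0.4541 -0.3068  0.    ]
side timer 0.74 [336.2 313. ] [ 0.6337 -0.4486  0.    ]
side tape_roll 0.67 [266.  180.1] [0.6482 0.3378 0.    ]
1.2 [[ 9.48675910e-01  3.16249929e-01  2.64814585e-05]
 [ 3.16249929e-01 -9.48675910e-01  1.24340408e-05]
 [ 2.90545863e-05 -3.42111557e-06 -1.00000000e+00]] [ 0.17394898 -0.52174895  0.23131892] 0.08553827154596291
```

```bash
python3 - <<'E'
from h import *
t=cv2.imread("pics/t.png");cv2.imwrite("pics/t2.png",cv2.resize(t[110:290,90:400],None,fx=2.5,fy=2.5))
d=np.load("top.npy")
# pin: high points near stand
P=pts("top",np.ones(d.shape,bool),d)
m=(abs(P[:,0]-.4425)<.06)&(abs(P[:,1]-.325)<.06)
for a,b in((.108,.135),(.06,.08),(.003,.012)):
    Q=P[m&(P[:,2]>a)&(P[:,2]<b)]
    if len(Q):print(a,len(Q),Q.mean(0),Q.min(0),Q.max(0))
for lo,hi in((.15,.18),):
    Q=P[(P[:,2]>lo)&(P[:,2]<hi)&(abs(P[:,1])<.15)];print(len(Q),Q.mean(0),Q.min(0),Q.max(0))
E
```

```text
0.108 43 [0.44282047 0.32030539 0.12038174] [0.43378443 0.31119972 0.10918151] [0.45213158 0.33087699 0.12628089]
0.06 101 [0.44305898 0.31587676 0.0705994 ] [0.4221069  0.30034842 0.06060839] [0.46326402 0.33981194 0.07955393]
0.003 560 [0.44388473 0.3198535  0.00667693] [0.38307959 0.26550829 0.00301886] [0.50197439 0.38497244 0.01197088]
1388 [0.35009743 0.01703254 0.16716414] [ 0.01739331 -0.14957901  0.15000729] [0.89481294 0.14931443 0.17999471]
```

View pics/t2.png

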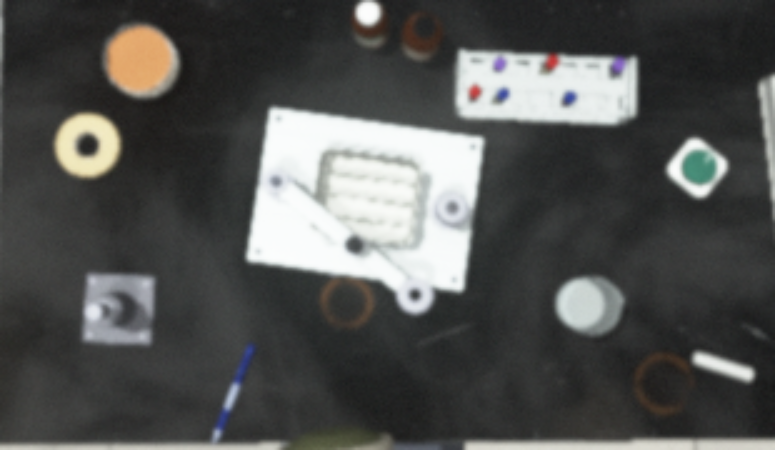

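View pics/s.png

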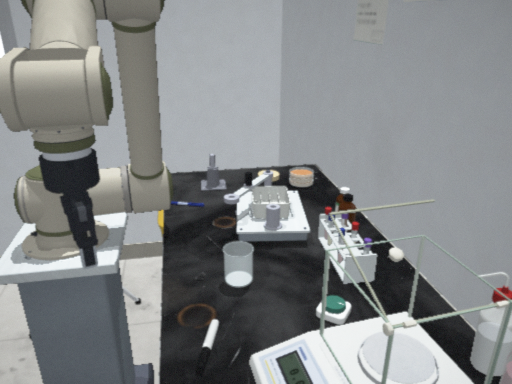

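The top view shows the stand with the pin on the left (about 137,233 in the full image), the bar open with its knob at (232,210) and eye at (256,227), the socket at (274,193), the beaker on the right and the timer beyond it. Distances agree with the given sizes to within 10 mm. I'll move over the knob.

Call:
step_arm:
  fingers: [-1, -1, -1, -1, -1, -1, -1, -1, -1, -1]
  travel:
    - [0.44, -0.355, -0.05]
    - [0.44, -0.355, -0.05]
    - [0.44, -0.355, -0.05]
    - [0.44, -0.355, -0.05]
    - [0.44, -0.355, -0.05]
    - [0.44, -0.355, -0.05]
    - [0.44, -0.355, -0.05]
    - [0.44, -0.355, -0.05]
    - [0.44, -0.355, -0.05]
    - [0.44, -0.355, -0.05]
  twist: [0, 0, 0, 0, 0, 0, 0, 0, 0, 0]

```text
time_s: 2.45
position: [0.4799, -0.044, 0.2817]
tool_rot: [[0.949, 0.316, 0.001], [0.316, -0.949, -0.0], [0.0, 0.0, -1.0]]
ft_force: [0.4, -0.8, -0.6]
grip_width: 0.0855
gripper_force: 0.0
```

Call:
step_arm:
  fingers: [-1, -1, -1, -1, -1, -1]
  travel:
    - [0, 0, 0]
    - [0, 0, 0]
    - [0, 0, 0]
    - [0, 0, 0]
    - [0, 0, 0]
    - [0, 0, 0]
  twist: [-0.055, -0.055, -0.055, -0.055, -0.041, 0]

```text
time_s: 3.2
position: [0.4791, -0.0458, 0.2813]
tool_rot: [[0.417, 0.909, 0.0], [0.909, -0.417, -0.0], [-0.0, 0.0, -1.0]]
ft_force: [0.6, -0.2, 0.4]
grip_width: 0.0854
gripper_force: 0.0
```

```bash
cat > look.py <<'E'
from h import *
import sys
def look(names,save=None):
    s=monitor.observe(); cal=optics.get_calibration("wrist"); im,d=optics.get_image("wrist")
    if save: cv2.imwrite("pics/%s.png"%save,im)
    print(s["time_s"],np.round(s["position"],4),np.round(s["tool_rot"],4).tolist(),s["grip_width"],np.round(s["ft_force"],1),np.round(s["q"],0))
    Z=dict(socket=.105,pivot=.122,eye=.122,knob=.142,pin_stand=0,pin=.008)
    for n in names:
        for r in models.landmark_of("wrist",n)[:2]:
            print(n,round(r["confidence"],2),np.round(r["point"],1),np.round(atz("wrist",r["point"],Z[n],cal),4))
    return s,cal,im,d
if __name__=="__main__": 
    s,cal,im,d=look(sys.argv[2:],sys.argv[1]); np.save("pics/"+sys.argv[1],d)
E
python3 look.py w1 socket pivot eye knob
```

```text
3.2 [ 0.4791 -0.0458  0.2813] [[0.4171, 0.9089, 0.0], [0.9089, -0.4171, -0.0], [-0.0, 0.0, -1.0]] 0.08541248569156641 [ 0.6 -0.2  0.4] [-20.  13.  79.  -0.  88.   5.]
socket 0.86 [351.9 196.3] [ 0.5691 -0.1161  0.105 ]
pivot 0.17 [251.4 203.6] [ 0.4602 -0.07    0.122 ]
eye 0.79 [251.7 198.9] [ 0.4629 -0.0651  0.122 ]
```

View pics/w1.png

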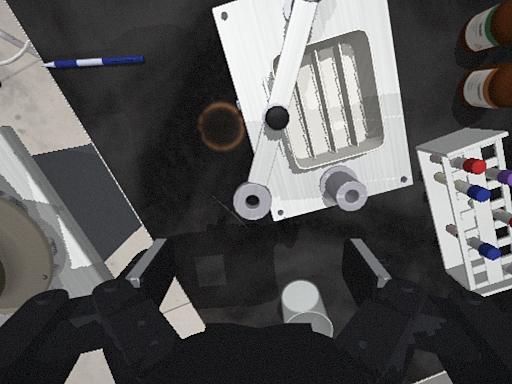

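The wrist image shows the knob at (277,117), the eye hole at (253,201), the socket mouth at (350,195) and the hinge post at the top edge (301,8). I'll compute the positions of these.

```bash
python3 - <<'E'
from h import *
im=cv2.imread("pics/w1.png");d=np.load("pics/w1.npy")
for p,z in(((277,116),.162),((253,201),.122),((350,195),.105),((301,6),.122)): print(p,atz("wrist",p,z).round(4),d[p[1],p[0]])
P=pts("wrist",np.ones(d.shape,bool),d)
Q=P[(P[:,2]>.154)&(P[:,2]<.17)&(np.hypot(P[:,0]-.515,P[:,1])<.03)];print(len(Q),Q.mean(0),(Q.min(0)+Q.max(0))/2,Q.max(0)-Q.min(0))
E
```

```text
(277, 116) [0.5225 0.007  0.162 ] 0.25380257
(253, 201) [ 0.4632 -0.0679  0.122 ] 0.44542173
(350, 195) [ 0.5675 -0.1136  0.105 ] 0.3586924
(301, 6) [0.5846 0.087  0.122 ] 0.2646093
464 [0.52223393 0.00541083 0.16265641] [0.5223488  0.00524502 0.16056601] [0.02121364 0.0213621  0.00954414]
```

Call:
step_arm:
  fingers: [-1, -1, -1, -1, -1, -1]
  travel:
    - [0.32, 0.09, 0]
    - [0.32, 0.09, 0.2]
    - [0, 0, 0.45]
    - [0, 0, 0.45]
    - [0, 0, 0.38]
    - [0, 0, 0]
  twist: [0, 0, 0, 0, 0, 0]

```text
time_s: 4.2
position: [0.5209, 0.0051, 0.1315]
tool_rot: [[0.417, 0.909, -0.005], [0.909, -0.417, 0.001], [-0.001, -0.005, -1.0]]
ft_force: [0.2, -0.4, 0.4]
grip_width: 0.0851
gripper_force: 0.0
```

Call:
step_arm:
  fingers: [0.6, 0.6, 0.6, 0.6, 0.6, 0.6]
  travel:
    - [0, 0, 0]
    - [0, 0, 0]
    - [0, 0, 0]
    - [0, 0, 0]
    - [0, 0, 0]
    - [0, 0, 0]
  twist: [0, 0, 0, 0, 0, 0]
  force: 20

```text
time_s: 4.95
position: [0.5224, 0.0048, 0.1341]
tool_rot: [[0.416, 0.909, 0.001], [0.909, -0.416, -0.0], [0.0, 0.001, -1.0]]
ft_force: [-1.0, -0.9, 6.0]
grip_width: 0.0211
gripper_force: 22.0
```

Call:
step_arm:
  fingers: [0.6, 0.6, 0.6, 0.6, 0.6, 0.6, 0.6]
  travel:
    - [-0.025, 0.11, 0]
    - [-0.015, 0.11, 0]
    - [-0.005, 0.11, 0]
    - [0.005, 0.11, 0]
    - [0.015, 0.11, 0]
    - [0.025, 0.09, 0]
    - [0, 0, 0]
  twist: [0, 0, 0, 0, 0, 0, 0]

```text
time_s: 5.82
position: [0.5815, -0.0219, 0.1335]
tool_rot: [[0.416, 0.909, 0.002], [0.909, -0.416, -0.0], [0.0, 0.002, -1.0]]
ft_force: [-1.1, -1.4, 5.1]
grip_width: 0.0214
gripper_force: 22.3
```

Call:
step_arm:
  fingers: [0.6, 0.6, 0.6]
  travel:
    - [0.006, 0.025, 0]
    - [0, 0.02, 0]
    - [0, 0, 0]
  twist: [0, 0, 0]

```text
time_s: 6.2
position: [0.582, -0.0221, 0.1334]
tool_rot: [[0.416, 0.91, -0.007], [0.91, -0.416, 0.002], [-0.002, -0.007, -1.0]]
ft_force: [-17.4, 2.3, 13.0]
grip_width: 0.0209
gripper_force: 23.6
```

Call:
step_arm:
  fingers: [0.6, -0.6, -1, -1, -1, -1, -1, -1]
  travel:
    - [0, -0.03, 0]
    - [0, 0, 0]
    - [0, 0, 0]
    - [0, 0, 0]
    - [0, 0, -0.5]
    - [-0.3, 0, -0.5]
    - [-0.5, 0, -0.3]
    - [0, 0, 0]
  twist: [0, 0, 0, 0, 0, 0, 0, 0]

```text
time_s: 7.2
position: [0.5486, -0.097, 0.2657]
tool_rot: [[0.419, 0.908, 0.004], [0.908, -0.419, -0.002], [-0.0, 0.005, -1.0]]
ft_force: [1.8, 0.1, -1.2]
grip_width: 0.085
gripper_force: 0.0
```

```bash
python3 look.py w2 socket pivot eye knob
```

```text
7.2 [ 0.5486 -0.097   0.2657] [[0.4192, 0.9079, 0.0044], [0.9079, -0.4191, -0.0021], [-0.0, 0.0049, -1.0]] 0.0850354584678384 [ 1.8  0.1 -1.2] [-22.  21.  70.  -0.  89.   3.]
socket 0.94 [280.7 182.9] [ 0.5699 -0.1136  0.105 ]
eye 0.7 [281.9 187.9] [ 0.5693 -0.1146  0.122 ]
knob 0.85 [259.2  97.8] [ 0.5847 -0.0236  0.142 ]
```

View pics/w2.png

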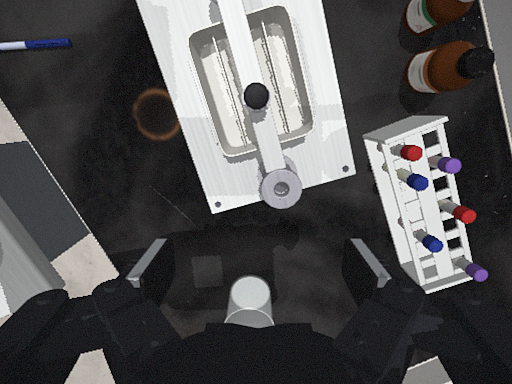

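Wrist view: the bar is shut, with the eye ring at (281,188) directly over the socket and the knob at (256,97). Next I'll go to the pin.

Call:
step_arm:
  fingers: [-1, -1, -1, -1, -1, -1, -1, -1]
  travel:
    - [0.4, -0.39, -0.1]
    - [0.4, -0.39, 0]
    - [0.4, -0.39, 0]
    - [0.4, -0.39, 0]
    - [0.4, -0.39, 0]
    - [0.4, -0.39, 0]
    - [0.4, -0.39, 0]
    - [0, 0, 0]
  twist: [0, 0, 0, 0, 0, 0, 0, 0]

```text
time_s: 8.45
position: [0.4148, 0.2771, 0.2726]
tool_rot: [[0.41, 0.912, -0.002], [0.912, -0.41, 0.0], [-0.001, -0.001, -1.0]]
ft_force: [1.0, -0.6, 0.4]
grip_width: 0.0853
gripper_force: 0.0
```

```bash
python3 look.py w3 pin pin_stand; python3 - <<'E'
from h import *
P=pts("wrist",np.ones((384,512),bool),np.load("pics/w3.npy"))
m=np.hypot(P[:,0]-.443,P[:,1]-.318)<.07
for a,b in((.115,.128),(.064,.074)):
    Q=P[m&(P[:,2]>a)&(P[:,2]<b)]
    if len(Q):print(a,len(Q),Q.mean(0).round(4),Q.min(0).round(4),Q.max(0).round(4))
E
```

```text
8.45 [0.4148 0.2771 0.2726] [[0.4101, 0.912, -0.0016], [0.912, -0.4101, 0.0001], [-0.0006, -0.0014, -1.0]] 0.08528086525436229 [ 1.  -0.6  0.4] [20. 15. 78.  0. 87. 44.]
pin 0.7 [264.8 121.3] [0.4464 0.3245 0.008 ]
pin_stand 0.71 [261.  122.9] [0.4406 0.3243 0.    ]
0.115 300 [0.4461 0.3176 0.1218] [0.4363 0.3077 0.1155] [0.4554 0.3271 0.1245]
0.064 539 [0.4463 0.3185 0.0712] [0.4254 0.2969 0.0664] [0.4666 0.3379 0.0731]
```

View pics/w3.png

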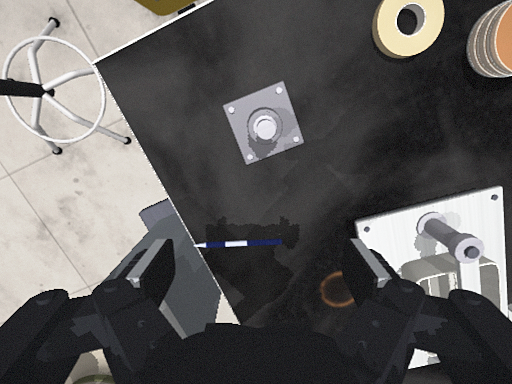

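The pin's top is at (265,126), at height 0.122, and its centre is (0.446, 0.3175). I'll descend and grasp it.

Call:
step_arm:
  fingers: [-1, -1, -1, -1, -1, -1, -1]
  travel:
    - [0.25, 0.06, 0]
    - [0.25, 0.06, 0.3]
    - [0, 0, 0.5]
    - [0, 0, 0.5]
    - [0, 0, 0.35]
    - [0, 0, 0.23]
    - [0, 0, 0]
  twist: [0, 0, 0, 0, 0, 0, 0]

```text
time_s: 9.48
position: [0.4484, 0.3128, 0.0839]
tool_rot: [[0.418, 0.909, -0.003], [0.909, -0.418, -0.001], [-0.003, -0.002, -1.0]]
ft_force: [-0.3, 0.5, 0.6]
grip_width: 0.0851
gripper_force: 0.0
```

Call:
step_arm:
  fingers: [0, 0.6, 0.9, 0.9, 0.9, 0.9, 0.9]
  travel:
    - [0, 0, 0]
    - [0, 0, 0]
    - [0, 0, 0]
    - [0, 0, 0]
    - [0, 0, 0]
    - [0, 0, 0]
    - [0, 0, 0]
  twist: [0, 0, 0, 0, 0, 0, 0]
  force: 50

```text
time_s: 10.35
position: [0.4449, 0.3155, 0.0857]
tool_rot: [[0.415, 0.91, -0.007], [0.91, -0.415, 0.002], [-0.001, -0.007, -1.0]]
ft_force: [-15.2, 7.4, 10.2]
grip_width: 0.0183
gripper_force: 48.3
```

Call:
step_arm:
  fingers: [0.9, 0.9]
  travel:
    - [0, -0.035, 0]
    - [0, 0, 0]
  twist: [0, 0]

```text
time_s: 10.6
position: [0.4443, 0.316, 0.0856]
tool_rot: [[0.416, 0.91, -0.002], [0.91, -0.416, 0.001], [-0.0, -0.002, -1.0]]
ft_force: [-6.3, 2.8, 4.7]
grip_width: 0.0178
gripper_force: 49.3
```

Call:
step_arm:
  fingers: [0.9, 0.9, 0.9, 0.9, 0.9, 0.9, 0.9]
  travel:
    - [0, 0, -0.15]
    - [0, 0, -0.3]
    - [0, 0, -0.3]
    - [0, 0, -0.4]
    - [0, 0, -0.5]
    - [0, 0, -0.4]
    - [0, 0, 0]
  twist: [0, 0, 0, 0, 0, 0, 0]

```text
time_s: 11.48
position: [0.4465, 0.3156, 0.2943]
tool_rot: [[0.416, 0.909, 0.008], [0.909, -0.416, 0.003], [0.006, 0.006, -1.0]]
ft_force: [0.1, 0.4, -1.8]
grip_width: 0.0183
gripper_force: 48.6
```

```bash
python3 look.py w4 pin; python3 - <<'E'
from h import *
P=pts("wrist",np.ones((384,512),bool),np.load("pics/w2.npy"))  # invalid pose now, skip
im,d=optics.get_image("side");cv2.imwrite("pics/s2.png",im)
im,d=optics.get_image("top")
P=pts("top",np.ones(d.shape,bool),d)
Q=P[(np.hypot(P[:,0]-.568,P[:,1]+.115)<.024)&(P[:,2]>.11)&(P[:,2]<.135)];print(len(Q),Q.mean(0),Q.min(0),Q.max(0))
for n,z in(("eye",.122),("socket",.105),("knob",.142)):
  for r in models.landmark_of("top",n)[:1]:print(n,r["confidence"],atz("top",r["point"],z))
E
```

```text
11.475 [0.4465 0.3156 0.2943] [[0.4164, 0.9092, 0.0077], [0.9092, -0.4164, 0.0026], [0.0056, 0.006, -1.0]] 0.018261863676713817 [ 0.1  0.4 -1.8] [23. 19. 68. -0. 92. 47.]
pin 0.65 [254.5 192.6] [0.4217 0.2699 0.008 ]
143 [ 0.56658423 -0.11358798  0.12236389] [ 0.54655168 -0.13399961  0.11356341] [ 0.58672726 -0.09126503  0.12834833]
eye 0.68 [ 0.56537981 -0.1108157   0.122     ]
socket 0.57 [ 0.56080675 -0.12997601  0.105     ]
knob 0.97 [ 0.58380112 -0.02628723  0.142     ]
```

View pics/w4.png

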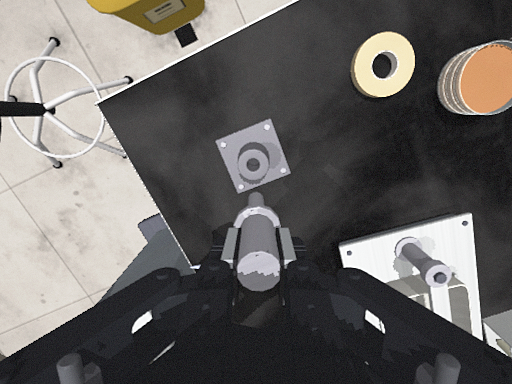

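The pin is held upright between the pads, with its tip at about (254,194) and its top at (260,270). I'll check its tilt and offset from the TCP.

```bash
python3 - <<'E'
from h import *
s=monitor.observe();cal=optics.get_calibration("wrist");im,d=optics.get_image("wrist")
p=np.array(s["position"]);print(p.round(4));R=np.array(s["tool_rot"])
r=models.landmark_of("wrist","pin");print([(x["point"],x["confidence"]) for x in r[:2]])
zt=p[2]-.0777
for px,z in((r[0]["point"],zt),((260,270),zt+.113)):
    w=atz("wrist",px,z,cal);print(w.round(4),(R.T@(w-p)).round(4))
P=pts("wrist",np.ones(d.shape,bool),d,cal);L=(P-p)@R
m=(abs(L[:,1])<.02)&(abs(L[:,0])<.03)
for a in np.arange(-.04,.085,.01):
    Q=L[m&(L[:,2]>a)&(L[:,2]<a+.01)]
    if len(Q)>5:print(round(a,3),len(Q),np.percentile(Q[:,1],[2,50,98]).round(4),np.percentile(Q[:,0],[2,50,98]).round(4))
print(np.r_[[1],0])
t=cv2.imread("pics/w4.png");cv2.imwrite("pics/w4c.png",cv2.resize(t[170:310,190:330],None,fx=4,fy=4))
E
```

```text
[0.4452 0.3154 0.2895]
[([253.1, 193.6], 0.97)]
[0.4443 0.3222 0.2118] [ 0.0059 -0.0036  0.0777]
[0.4485 0.3191 0.3248] [ 0.0046  0.0014 -0.0353]
-0.04 2494 [-0.0133  0.0009  0.0146] [-0.0083  0.0071  0.014 ]
-0.03 837 [-0.0192 -0.0008  0.0191] [-0.007   0.0113  0.0144]
-0.02 643 [-0.0193 -0.0005  0.0193] [0.007  0.0114 0.0144]
-0.01 386 [-0.0182  0.0005  0.0184] [0.007  0.0116 0.0144]
0.0 597 [-0.0123 -0.0001  0.0121] [0.006  0.0134 0.018 ]
0.01 91 [-0.0125  0.0005  0.0117] [0.0078 0.0169 0.0184]
0.03 10 [-0.0028 -0.0009  0.0021] [0.0097 0.0103 0.0106]
0.04 65 [-0.0059 -0.0016  0.004 ] [0.0064 0.0099 0.0107]
0.05 62 [-0.0063 -0.001   0.0041] [0.0062 0.0097 0.0107]
0.06 34 [-0.0065 -0.0015  0.0038] [0.0069 0.0099 0.0108]
[1 0]
```

View pics/w4c.png

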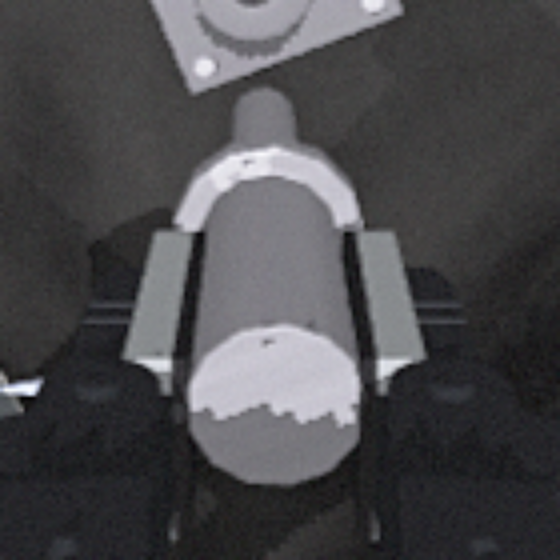

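Call:
step_arm:
  fingers: [0.9, 0.9, 0.9, 0.9, 0.9, 0.9, 0.9, 0.9, 0.9, 0.9]
  travel:
    - [-0.2, 0.17, 0]
    - [-0.43, 0.364, 0]
    - [-0.43, 0.364, 0]
    - [-0.43, 0.364, 0]
    - [-0.43, 0.364, 0]
    - [-0.43, 0.364, 0]
    - [-0.43, 0.364, 0]
    - [-0.43, 0.364, 0]
    - [-0.23, 0.2, 0]
    - [0, 0, 0]
  twist: [0, 0, 0, 0, 0, 0, 0, 0, 0, 0]

```text
time_s: 13.18
position: [0.5678, -0.1206, 0.2894]
tool_rot: [[0.419, 0.908, -0.001], [0.908, -0.419, 0.0], [-0.0, -0.001, -1.0]]
ft_force: [-0.8, 0.4, -1.9]
grip_width: 0.0183
gripper_force: 48.6
```

Call:
step_arm:
  fingers: [0.9, 0.9, 0.9, 0.9]
  travel:
    - [0, 0, 0.3]
    - [0, 0, 0.25]
    - [0, 0, 0]
    - [0, 0, 0]
  twist: [0, 0, 0, 0]

```text
time_s: 13.68
position: [0.5679, -0.1182, 0.2366]
tool_rot: [[0.415, 0.91, 0.002], [0.91, -0.415, -0.001], [0.0, 0.002, -1.0]]
ft_force: [0.9, -0.3, -1.4]
grip_width: 0.0177
gripper_force: 48.7
```

```bash
cat > chk.py <<'E'
from h import *
import sys
s=monitor.observe();cal=optics.get_calibration("wrist");im,d=optics.get_image("wrist")
p=np.array(s["position"]);R=np.array(s["tool_rot"]);print(p.round(4),np.round(s["ft_force"],1),s["grip_width"])
for n in("pin","eye","knob"):
    for r in models.landmark_of("wrist",n)[:1]:
        w=atz("wrist",r["point"],{"pin":p[2]-.0777,"eye":.122,"knob":.142}[n],cal);print(n,r["confidence"],r["point"],w.round(4),(R.T@(w-p)).round(4))
P=pts("wrist",np.ones(d.shape,bool),d,cal);L=(P-p)@R
for a in np.arange(-.01,.085,.01):
    Q=L[(np.hypot(L[:,1],L[:,0])<.03)&(L[:,2]>a)&(L[:,2]<a+.01)&(P[:,2]>.135)]
    if len(Q)>5:print(round(a,3),len(Q),np.percentile(Q[:,1],[2,98]).round(4),np.percentile(Q[:,0],[98]).round(4))
Q=P[(np.hypot(P[:,0]-.568,P[:,1]+.114)<.03)&(P[:,2]>.117)&(P[:,2]<.127)];l=(Q-p)@R
from scipy.spatial import ConvexHull
h=l[ConvexHull(l[:,:2]).vertices][:,:2].astype(np.float32)
c,rad=cv2.minEnclosingCircle(h);print("eye ring",len(Q),np.round(c,4),rad,l.min(0).round(4),l.max(0).round(4),"z",np.median(Q[:,2]))
t=sys.argv[1];cv2.imwrite("pics/%s.png"%t,cv2.resize(im[90:290,150:370],None,fx=2.5,fy=2.5))
E
python3 chk.py w5
```

```text
[ 0.5679 -0.1182  0.2366] [ 0.9 -0.3 -1.4] 0.017721340047067238
pin 0.57 [255.6, 193.3] [ 0.5692 -0.1121  0.1589] [ 0.0061 -0.0015  0.0777]
eye 0.61 [257.2, 184.7] [ 0.5694 -0.1147  0.122 ] [ 0.0038 -0.0003  0.1146]
knob 0.97 [228.1, 79.4] [ 0.5863 -0.023   0.142 ] [ 0.0943 -0.0231  0.0946]
-0.01 389 [-0.0185  0.0203] [0.0144]
0.0 599 [-0.0123  0.0121] [0.0178]
0.01 92 [-0.0131  0.0127] [0.0183]
0.03 11 [-0.0035  0.0024] [0.0108]
0.04 65 [-0.0059  0.004 ] [0.0108]
0.05 60 [-0.0062  0.0047] [0.0106]
0.06 35 [-0.0064  0.0038] [0.0107]
eye ring 1461 [ 0.0074 -0.003 ] 0.026436511427164078 [-0.0167 -0.0223  0.1114] [0.0336 0.0203 0.1193] z 0.12280087302098319
```

View pics/w5.png

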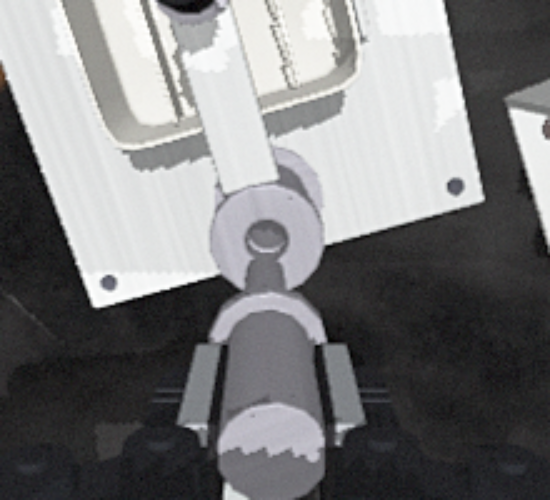

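The pin tip is about 1 mm from the eye hole's axis (hole at about (257,185.5) in the full image). I'll insert it in stages.

Call:
step_arm:
  fingers: [0.9, 0.9, 0.9, 0.9, 0.9]
  travel:
    - [0, 0, 0.2]
    - [0, 0, 0.12]
    - [0, 0, 0.08]
    - [0, 0, 0.05]
    - [0, 0, 0]
  twist: [0, 0, 0, 0, 0]

```text
time_s: 14.5
position: [0.5677, -0.1187, 0.1903]
tool_rot: [[0.416, 0.909, -0.0], [0.909, -0.416, 0.0], [-0.0, -0.0, -1.0]]
ft_force: [-0.3, -0.3, -0.1]
grip_width: 0.0185
gripper_force: 48.7
```

Call:
step_arm:
  fingers: [0.9, 0.9, 0.9, 0.9]
  travel:
    - [0, 0, 0.05]
    - [0, 0, 0.05]
    - [0, 0, 0.05]
    - [0, 0, 0]
  twist: [0, 0, 0, 0]

```text
time_s: 15.0
position: [0.5675, -0.1186, 0.1749]
tool_rot: [[0.416, 0.909, -0.001], [0.909, -0.416, 0.0], [-0.0, -0.001, -1.0]]
ft_force: [-0.6, -0.0, -0.7]
grip_width: 0.0182
gripper_force: 48.6
```

Call:
step_arm:
  fingers: [0.9, 0.9, 0.9, 0.9, 0.9, 0.9]
  travel:
    - [0, 0, 0.08]
    - [0, 0, 0.08]
    - [0, 0, 0.08]
    - [0, 0, 0.06]
    - [0, 0, 0.03]
    - [0, 0, 0]
  twist: [0, 0, 0, 0, 0, 0]

```text
time_s: 15.75
position: [0.5674, -0.1185, 0.142]
tool_rot: [[0.416, 0.909, -0.001], [0.909, -0.416, 0.0], [0.0, -0.001, -1.0]]
ft_force: [0.2, -0.3, -1.1]
grip_width: 0.0184
gripper_force: 48.8
```

Call:
step_arm:
  fingers: [0.9, 0.9, 0.9, 0.9]
  travel:
    - [0, 0, 0.02]
    - [0, 0, 0.02]
    - [0, 0, 0.02]
    - [0, 0, 0]
  twist: [0, 0, 0, 0]

```text
time_s: 16.25
position: [0.5681, -0.1186, 0.1378]
tool_rot: [[0.416, 0.909, 0.002], [0.909, -0.416, -0.001], [0.0, 0.002, -1.0]]
ft_force: [-1.9, 1.2, 9.1]
grip_width: 0.0183
gripper_force: 50.0
```

Contact came at TCP 0.1378, which is the predicted seated height. I'll release, retreat and look.

Call:
step_arm:
  fingers: [0.3, -0.3, -1, -1, -1, -1, -1, -1, -1, -1]
  travel:
    - [0, 0, 0]
    - [0, 0, 0]
    - [0, 0, 0]
    - [0, 0, 0]
    - [0, 0, 0]
    - [0, 0, -0.3]
    - [0, 0, -0.5]
    - [-0.4, 0, -0.4]
    - [-0.4, 0, 0]
    - [0, 0, 0]
  twist: [0, 0, 0, 0, 0, 0, 0, 0, 0, 0]

```text
time_s: 17.5
position: [0.5335, -0.1933, 0.2565]
tool_rot: [[0.419, 0.908, 0.0], [0.908, -0.419, -0.0], [-0.0, 0.0, -1.0]]
ft_force: [0.1, -0.3, -0.6]
grip_width: 0.0855
gripper_force: 0.0
```

```bash
python3 look.py w6 pin knob pivot; python3 - <<'E'
from h import *
cal=optics.get_calibration("wrist");im,d=optics.get_image("wrist");P=pts("wrist",np.ones(d.shape,bool),d,cal)
m=np.hypot(P[:,0]-.568,P[:,1]+.114)<.026
for a,b in((.16,.19),(.126,.132),(.119,.1255)):
    Q=P[m&(P[:,2]>a)&(P[:,2]<b)];print(a,len(Q),np.median(Q,0).round(4) if len(Q) else 0, Q.max(0).round(4) if len(Q) else 0)
im,d=optics.get_image("top")
for n,z in dict(sample_box=.045,beaker=0,timer=0,tape_roll=0).items():
    for r in models.landmark_of("top",n)[:1]:print(n,r["confidence"],r["point"],atz("top",r["point"],z).round(4))
E
```

```text
17.5 [ 0.5335 -0.1933  0.2565] [[0.4189, 0.908, 0.0002], [0.908, -0.4189, -0.0005], [-0.0004, 0.0004, -1.0]] 0.08549411264864894 [ 0.1 -0.3 -0.6] [-32.  23.  69.  -0.  89.  -7.]
pin 0.8 [257.6  94.2] [ 0.5716 -0.1103  0.008 ]
0.16 563 [ 0.5699 -0.115   0.1741] [ 0.5795 -0.1057  0.1759]
0.126 197 [ 0.5652 -0.1228  0.1291] [ 0.5835 -0.1026  0.1311]
0.119 1181 [ 0.5678 -0.1122  0.1229] [ 0.5903 -0.088   0.1254]
sample_box 0.73 [236.3, 192.7] [ 0.5716 -0.0076  0.045 ]
beaker 0.64 [323.2, 226.6] [ 0.4598 -0.2956  0.    ]
timer 0.67 [366.1, 180.0] [ 0.615  -0.4429  0.    ]
tape_roll 0.8 [126.0, 167.1] [0.6627 0.3637 0.    ]
```

View pics/w6.png

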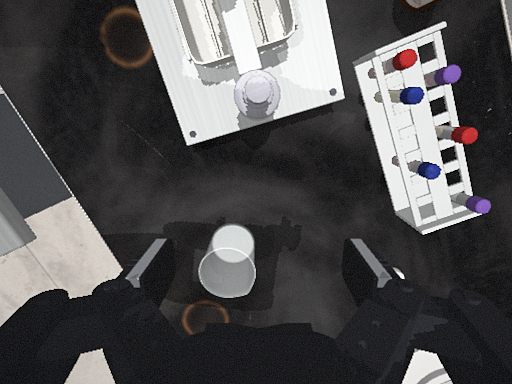

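The pin is upright in the eye at (258,92). Its top is at 0.174 and its collar at 0.129, which matches a fully seated pin. The beaker stands untouched at (230,265) and the gripper is clear.

```bash
python3 -c "
from rig import close_job;print(close_job())"
```

```text
the job is handed in; nothing more can be done
None
```

I swung the bar shut to its stop and pushed the pin through the eye into the socket post until its collar sat on the eye, then let go and handed the job in at about 18 s. The gripper was clear and I saw no sign that the box, beaker, timer or tape roll had moved.

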